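# Snap the retaining clip onto the guide roller's shaft

### The arm

A 7-joint arm with a two-finger parallel gripper is mounted at the origin on a cart in front of the work surface, level with it; the furniture and walls round the work are solid. World frame = base frame: x ahead of the robot, y to its left, z up, the work surface at z = 0. Lengths are in m, angles in rad, forces in N, time in s.
With the tool pointing down it reaches from about 0.35 to 0.9 m from the base axis. Payload 8.1 kg.
Tool frame: the origin (TCP) lies at the very end of the fingers, on their centre line; the grasp point (between the pads) lies 19 mm behind it; z points along the fingers, y is the line along which they close (so a half turn about z gives the same grasp; the last joint's range is limited). The gripper opens to 85 mm and grips with 20 to 120 N. Pads are 22 mm wide; open, the fingers measure 114 mm over their backs; the gripper's body (76 mm by 85 mm) begins 54 mm behind the grasp point. The pads swing forward as they close: fully open they stand 13 mm farther back than shut.
Start: joints at [1.085, 0.434, 0.025, 1.573, -0.012, 1.134, -0.075], TCP at [0.233, -0.58, 0.231] pointing down, gripper open.
Joint ranges: [-2.62, 2.62], [-0.44, 2.09], [-1.27, 1.32], [0.08, 2.57], [-1.32, 4.46], [0.12, 2], [-2.74, 2.74]. Speed limits (rad/s): [2.22, 2.22, 3.01, 3.01, 3.14, 3.14, 3.14].

### API

Orientations are given as a unit quaternion [x, y, z, w].
In Python, from cell import * gives the robot as it stands. The module is installed in compiled form; this text tells all that it offers. Calls block until the motion is done:
- move_to(position, orientation): joint-space move of the TCP to a pose.
- move_l(position, rotation=None, v=0.15, contact_N=None): straight line of the TCP; rotation=None keeps the orientation; v is the mean speed in m/s. With contact_N (N) it stops when the force on the tool has changed by that much, and returns True; else False.
- movej(angles): joint-space move.
- gripper_to(opening, effort=None): finger opening in m; effort is the grip in N (None keeps the last); returns when the fingers have stopped.
- sleep(seconds).
- solve_ik(position, orientation): joint angles nearest the present ones, or None.
- sense(): the state.
- get_image(name): name is "scene" or "top"; returns the picture (420x560x3 uint8, red, green, blue); there is no depth.
- get_calibration(name): a dict with "mtx" (3x3 intrinsics, pixels), "rvec" (rotation vector, rad) and "tvec" (3), from world to camera coordinates, as OpenCV has them. Camera axes: x right, y down, z forward; pixel columns grow to the right and rows downward; lengths in m; the calibration is good to about 2 mm. A picture is of the moment at which its call begins. get_calibration takes no time and is no camera call.
A pose or a line that the arm cannot do raises IKError and nothing moves.
- job_done(): hands the job in; it is judged then, once.
The state is a dict: "clock": time; "q": joint angles; "qvel": joint speeds; "tau": joint torques, N m; "position": TCP position; "orientation": TCP orientation; "wrist_force": force on the tool from outside, world axes, zero at the start; "torque": the same for the moment, N m; "gripper_width": finger opening in m; "finger_force": force on a finger pad.
Only numpy, scipy, OpenCV 4.12 (cv2) and the standard library are available. Lean on these libraries where they do the work, as an engineer would, in place of code of your own. Each camera call takes 0.05 s, during which the arm holds its last target. There are 200 camera calls.

### The job

Fit the retaining clip to the guide roller: take the orange spring clip by its tab and press it down, open side first, over the brass-coloured groove of the roller's shaft until it snaps fully home between the two steel shoulders, then let go. Leave the smaller blue clip, which is for another shaft, standing where it is.

Things in the scene. Friction and masses are not known exactly. Their poses are not given: they have to be found in the camera images.
- orange_clip: Orange sprung clip, about 60 g, loose, standing on two feet, open side down, like an omega. Origin: centre of its round opening, 24 mm above the soles. z up through the tab, y the opening's axis (16 mm thick along y), x across; same if turned half round. Opening 28 mm, mouth 21 mm, flared, feet 46 mm over all. Pressed down, the arms spread from 20 mm above home, resist with 5 to 10 N, then snap.
- clip_tab (a point): Middle of the orange clip's grip tab, 37 mm above that clip's origin; same axes. The tab is an upright block 16 mm (x) by 16 mm (y), plain from 16 mm below this point to its flat top 15 mm above it; grip it from above by either pair of sides.
- blue_clip: Smaller blue clip of like shape, rigid, for a thinner shaft: the wrong one. Stands loose on its feet, 30 mm wide (x), 16 mm thick (y), 54 mm tall. Origin: centre of its round opening, 16 mm above the soles. It and the orange clip may have changed places.
- groove (a point): Middle of the brass groove, on the shaft's axis, 75 mm above the worktop; y along the level shaft to its free end 32 mm away, z up. Groove 28 mm in diameter, 30 mm long; steel shoulders of 38 mm diameter, coned 6 mm, at both ends; black roller of 58 mm diameter from 42 mm on the -y side. Stand fixed, clear below. Clip home: its origin on the axis here, its y along the shaft, tab up.

How it is judged:
By the outcome, as a careful person would: the job done as asked, in the order asked, and still so for the second after the job is handed in, with the robot touching nothing.
It also fails if it takes over 32 s, if anything falls off the work surface, if the arm or the gripper's body presses on something with over 40 N, if the wrist force passes 120 N, or if a joint passes its speed limit or range.

## Working session

There is one attempt and no reset: what is moved stays moved. The work goes in short steps, each a Python script; the robot and the scene stay as the last script left them, time stands still between calls to the robot, and variables do not carry over. Pictures are saved under pics/ and viewed, at most 10 in all, crops included, and the job is handed in when it is done.

```bash
mkdir -p pics; python3 - <<'E'
from cell import *
import cv2
for n in ("scene","top"):
    cv2.imwrite(f"pics/{n}0.png",cv2.resize(get_image(n)[...,::-1],(800,600),interpolation=cv2.INTER_CUBIC))
    c=get_calibration(n);print(n,c)
s=sense();print(s["clock"],s["position"],s["orientation"])
E
```

```text
scene {'mtx': array([[496.16844346,   0.        , 289.24387231],
       [  0.        , 496.16844346, 213.92981964],
       [  0.        ,   0.        ,   1.        ]]), 'rvec': array([ 0.94830458, -2.32863991,  1.18975195]), 'tvec': array([0.44654104, 0.24121721, 0.67076811])}
top {'mtx': array([[411.50445882,   0.        , 287.02692627],
       [  0.        , 411.50445882, 209.79024127],
       [  0.        ,   0.        ,   1.        ]]), 'rvec': array([ 2.17637691, -2.11702222,  0.12312427]), 'tvec': array([0.09344144, 0.5102942 , 0.85536023])}
0.1 [ 0.23322706 -0.57936156  0.23059767] [ 9.81747708e-01  1.90186546e-01 -1.96686699e-04 -6.90423274e-04]
```

View pics/scene0.png

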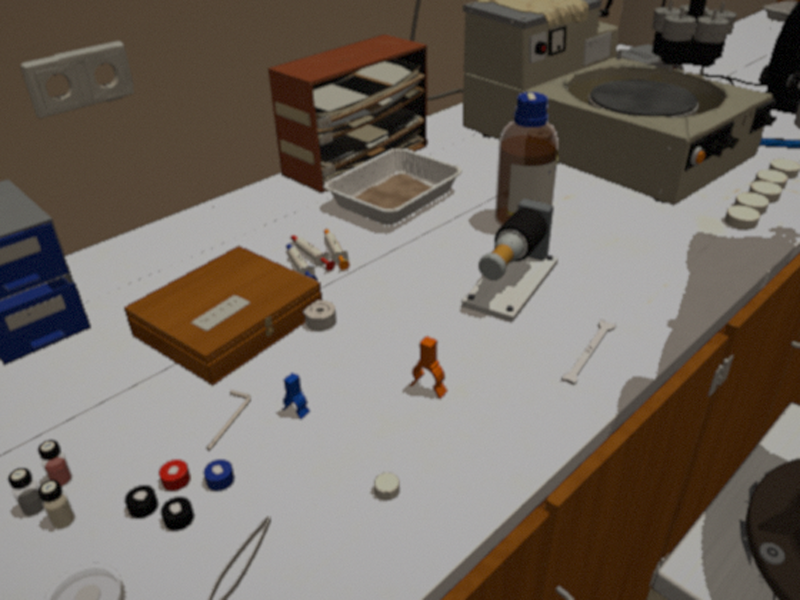

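View pics/top0.png

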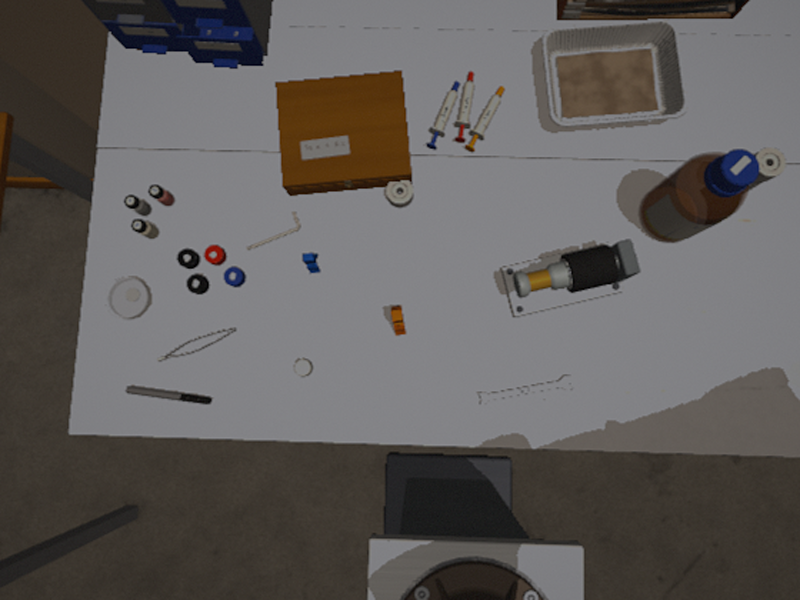

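The orange clip is at about (428,365) in the scene view and (398,320) in the top view. The brass groove is at (507,247) in the scene view and (541,280) in the top view, and the blue clip is at (311,262) in the top view. Next I'll enlarge crops of these.

```bash
python3 - <<'E'
import cv2,numpy as np
from cell import *
# native crops: (x0,y0) w50 h75 -> x8
out=[]
for n,(x,y,w,h) in {"top":[(255,205,50,37),(350,165,50,37)],"scene":[(275,225,50,60),(325,135,70,60)]}.items() if 0 else []: pass
t=get_image("top")[...,::-1]; s=get_image("scene")[...,::-1]
cv2.imwrite("t.png",t);cv2.imwrite("s.png",s)
def c(i,x,y,w=50,h=37): 
    r=cv2.resize(i[y:y+h,x:x+w],(w*8,h*8),interpolation=cv2.INTER_CUBIC)
    return cv2.convertScaleAbs(r,alpha=1.3)
a=np.vstack([np.hstack([c(t,255,205),c(t,350,175)]),np.hstack([c(s,275,236,50,44),c(s,330,140,50,44)])])
a=a[:600]
cv2.imwrite("pics/crop1.png",a);print(a.shape)
E
```

```text
(600, 800, 3)
```

View pics/crop1.png

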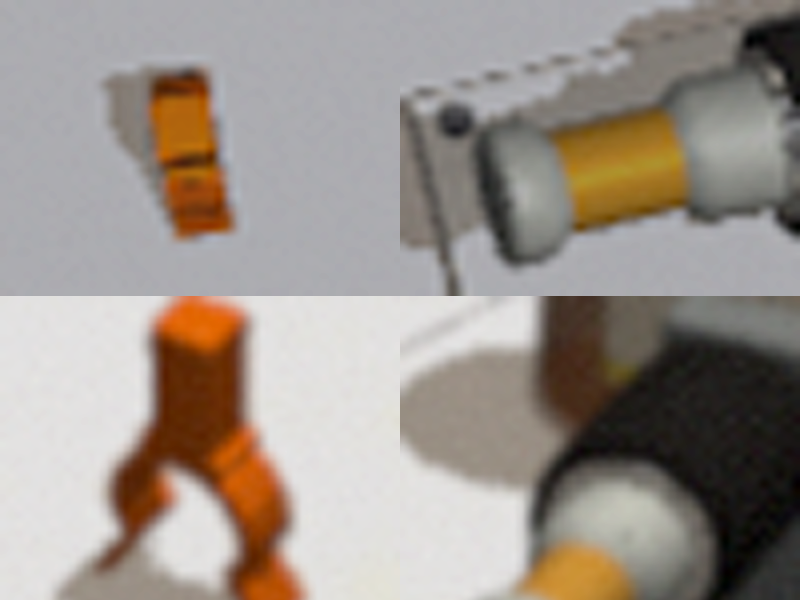

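```bash
cat > h.py <<'E'
import cv2,numpy as np
from cell import *
def cam(n):
    c=get_calibration(n);R=cv2.Rodrigues(np.array(c["rvec"]))[0];return c["mtx"],R,np.array(c["tvec"])
def onz(n,uv,z):
    K,R,t=cam(n);d=R.T@np.linalg.solve(K,[*uv,1.]);o=-R.T@t
    return o+d*(z-o[2])/d[2]
def proj(n,P):
    K,R,t=cam(n);return cv2.projectPoints(np.array(P,float).reshape(-1,1,3),cv2.Rodrigues(R)[0],t,K,None)[0].reshape(-1,2)
E
python3 - <<'E'
from h import *
np.set_printoptions(precision=4,suppress=True)
A=lambda x,y:((x+.5)/8+255-.5,(y+.5)/8+205-.5)
B=lambda x,y:((x-400+.5)/8+350-.5,(y+.5)/8+175-.5)
S=lambda x,y:((x+.5)/8+275-.5,(y-296+.5)/8+236-.5)
for n in("top","scene"):
    K,R,t=cam(n);print(n,-R.T@t)
cs=[(152,97),(207,93),(214,158),(160,166)]
P=[onz("top",A(*c),.076) for c in cs];print("tabtop",np.mean(P,0));print(np.array(P))
cs=[(160,320),(190,298),(243,315),(210,345)]
P=[onz("scene",S(*c),.076) for c in cs];print("tabtop scene",np.mean(P,0));print(np.array(P))
for q in[(152,72),(176,237),(233,229)]:print("foot",onz("top",A(*q),.003))
l=onz("top",B(565,184),.075);r=onz("top",B(681,158),.075)
c=(l+r)/2;print("groove",l,r,c,np.linalg.norm(r-l),"free dir deg",np.degrees(np.arctan2(*(l-r)[1::-1])))
e=[onz("top",B(*q),.075) for q in[(557,140),(672,110),(572,228),(690,205)]]
for i in(0,2):print(np.degrees(np.arctan2(*(e[i]-e[i+1])[1::-1])))
print("scene proj groove",proj("scene",[c,l,r]), )
m=cv2.imread("s.png")
x,y=335,160
cv2.imwrite("pics/crop2.png",cv2.resize(m[y-20:y+55,x-10:x+65],(600,600),interpolation=cv2.INTER_CUBIC))
E
```

```text
top [0.3924 0.0922 0.9156]
scene [0.0272 0.5969 0.592 ]
tabtop [0.4791 0.1257 0.076 ]
[[0.487  0.134  0.076 ]
 [0.4884 0.1199 0.076 ]
 [0.4717 0.1176 0.076 ]
 [0.4693 0.1314 0.076 ]]
tabtop scene [0.477  0.1267 0.076 ]
[[0.483  0.1327 0.076 ]
 [0.4836 0.123  0.076 ]
 [0.4716 0.1195 0.076 ]
 [0.4697 0.1315 0.076 ]]
foot [0.5022 0.1379 0.003 ]
foot [0.4563 0.1297 0.003 ]
foot [0.459 0.114 0.003]
groove [ 0.5322 -0.064   0.075 ] [ 0.5397 -0.0938  0.075 ] [ 0.536  -0.0789  0.075 ] 0.03076593862215707 free dir deg 104.26080658766776
106.26827764995829
102.6414477154568
scene proj groove [[349.9179 179.3881]
 [346.6079 182.9907]
 [353.1564 175.8635]]
```

View pics/crop2.png

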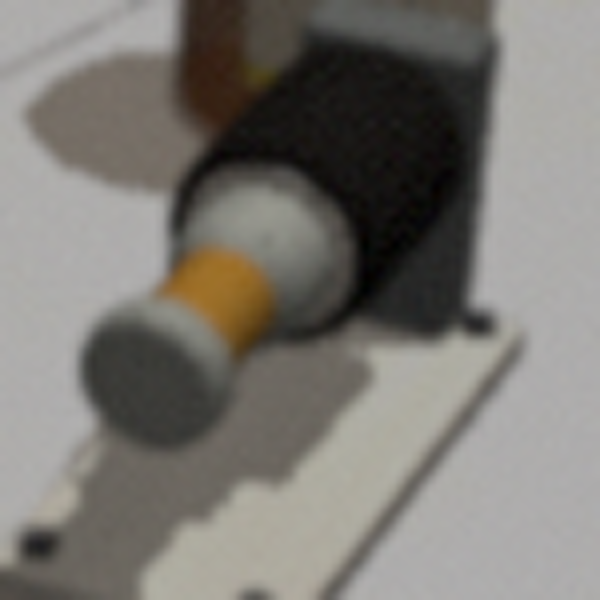

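```bash
python3 - <<'E'
from h import *
np.set_printoptions(precision=4,suppress=True)
c=np.array([.536,-.0789,.075]);a=np.radians(104.3)
print(proj("scene",c+.032*np.array([np.cos(a),np.sin(a),0])), onz("scene",((148.5)/8+324.5,382.5/8+139.5),.075))
from scipy.spatial.transform import Rotation as Ro
# candidate grasp: closing along which pair?
for yaw in (9,99,-81):
  for nm,x,y,yw,z in(("clip",.478,.126,yaw,.055),("groove",.536,-.079,yaw+5,.12)):
    y_=np.radians(yw); Y=np.array([np.cos(y_),np.sin(y_),0]);Z=np.array([0,0,-1.]);X=np.cross(Y,Z)
    q=Ro.from_matrix(np.c_[X,Y,Z]).as_quat();print(yw,nm,solve_ik([x,y,z],q))
E
```

```text
[[342.9509 186.9621]] [ 0.5271 -0.0471  0.075 ]
9 clip [ 0.1172  0.5477 -0.6479  2.0344  0.498   0.718  -0.6881]
14 groove [ 0.4692  0.4921 -0.5759  1.8713  0.3412  0.8771 -0.0295]
99 clip [ 0.1558  0.5639 -0.7037  2.0314  0.5408  0.7366  0.843 ]
104 groove [ 0.5669  0.5297 -0.7208  1.8635  0.4355  0.9117  1.4557]
-81 clip [-0.0334  0.5008 -0.4391  2.0464  0.3379  0.6632 -2.1082]
-76 groove [ 0.253   0.4421 -0.2753  1.8894  0.1581  0.831  -1.4304]
```

Both views agree to about 1 mm. The groove centre is at (0.536, -0.079) with its axis at 104°, and the clip is at (0.478, 0.126) turned 10°. I'll go and grip the clip, taking a path that keeps clear of the bottle.

```bash
cat >> h.py <<'E'
from scipy.spatial.transform import Rotation as Ro
def quat(deg):
    a=np.radians(deg);Y=np.array([np.cos(a),np.sin(a),0]);Z=np.array([0,0,-1.])
    return Ro.from_matrix(np.c_[np.cross(Y,Z),Y,Z]).as_quat()
def st(m=""):
    s=sense();print(m,round(s["clock"],2),np.round(s["position"],4),"w",round(s["gripper_width"],4),"F",np.round(s["wrist_force"],1),"ff",s["finger_force"])
E
python3 - <<'E'
from h import *
move_to([.32,-.33,.33],quat(-30));st()
move_to([.478,.126,.16],quat(10));st()
gripper_to(.055,60)
cv2.imwrite("pics/scene1.png",get_image("scene")[100:400,130:530,::-1].repeat(2,0).repeat(2,1))
move_l([.478,.126,.050],v=.1,contact_N=8);st()
E
```

```text
1.29 [ 0.3193 -0.3313  0.3295] w 0.0854 F [-0.3 -0.8 -0.5] ff 0.0
 3.15 [0.4785 0.1247 0.16  ] w 0.085 F [-0.3 -0.1  0.4] ff 0.0
 4.86 [0.4784 0.1262 0.0505] w 0.0546 F [-0.1  0.  -0.1] ff 0.0
```

View pics/scene1.png

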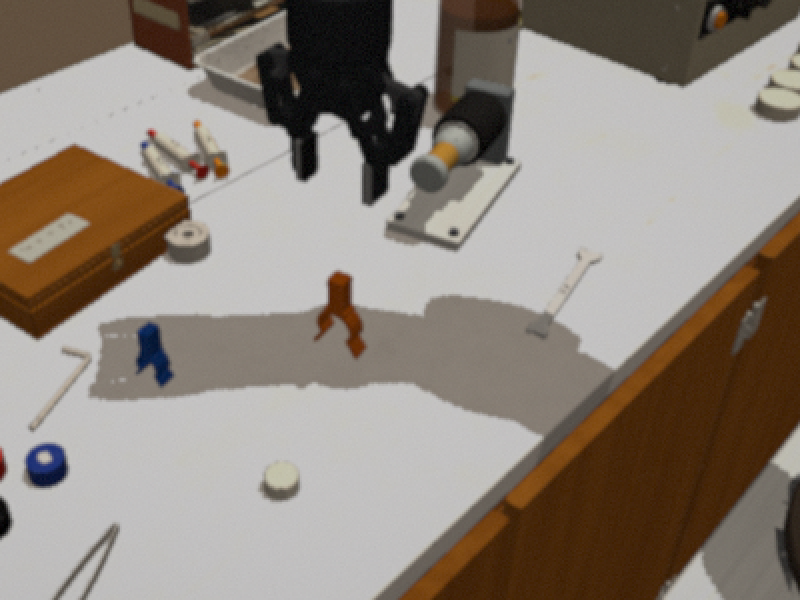

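The gripper is centred above the orange clip, whose tab is at (340,280) in this crop. The fingers open across the clip's x direction and no contact was felt. Next: grip, lift and carry it over the groove.

```bash
python3 - <<'E'
from h import *
gripper_to(.0,60);st("grip")
move_l([.478,.126,.19],v=.15);st("lift")
move_to([.536,-.079,.175],quat(14.3));st("above")
t=get_image("top");s=get_image("scene")
f=lambda i,x,y:cv2.resize(i[y:y+75,x:x+50,::-1],(400,600),interpolation=cv2.INTER_CUBIC)
cv2.imwrite("pics/over.png",np.hstack([f(t,345,150),f(s,325,130)]))
E
```

```text
grip 5.29 [0.4783 0.126  0.0503] w 0.0149 F [-0.4 -1.5  4.3] ff 59.62138295173645
lift 6.38 [0.4775 0.1256 0.1892] w 0.015 F [-0.  -0.3 -0.5] ff 59.08849596977234
above 7.23 [ 0.5357 -0.078   0.1747] w 0.0147 F [-0.2  0.6  0.1] ff 59.08522367477417
```

View pics/over.png

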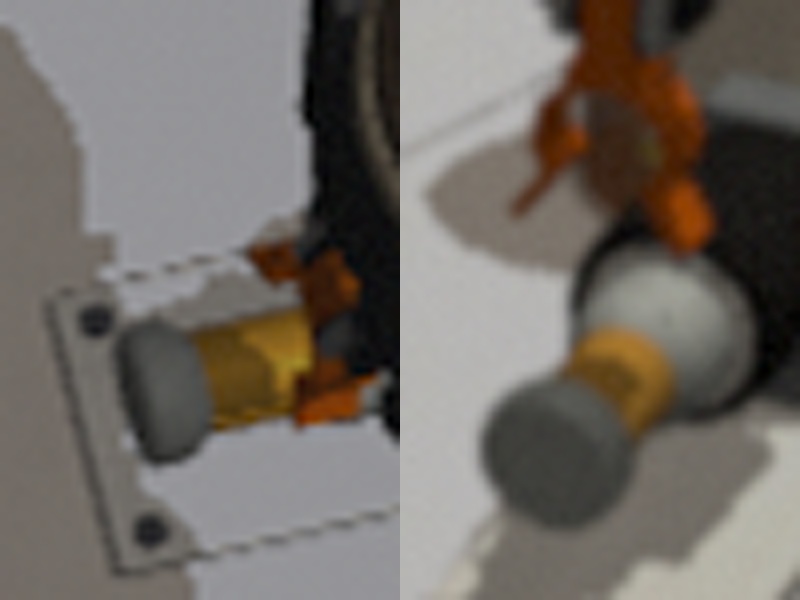

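The clip hangs above the groove, with its feet at (255,250) and (300,425) in the top crop. I'll compare those with the projected model.

```bash
python3 - <<'E'
from h import *
a=np.radians(14.3);x=np.array([np.cos(a),np.sin(a),0]);y=np.array([-np.sin(a),np.cos(a),0])
o=np.array([.5357,-.078,.1497])
for dz in(0,):
  P=[o+sx*.023*x+sy*.008*y-np.array([0,0,.024]) for sx in(1,-1) for sy in(1,-1)]
  print((proj("top",P)-[345,150])*8, (proj("scene",P)-[325,130])*8)
E
```

```text
[[243.08259555 250.70326858]
 [306.95236317 236.37851802]
 [290.10905244 433.04779812]
 [354.44326259 418.55978168]] [[108.94612188 207.80634543]
 [137.61218332 179.85097817]
 [285.25278079 253.95403257]
 [312.4224501  224.88786247]]
```

```bash
python3 - <<'E'
from h import *
p=np.array([.5352,-.0772])
move_l([*p,.150],v=.1);st()
for z in (.135,.125,.118,.112,.107,.103,.101,.0995):
    h=move_l([*p,z],v=.05,contact_N=30);st((z,h))
    if h: break
t=get_image("top");s=get_image("scene")
f=lambda i,x,y:cv2.resize(i[y:y+75,x:x+50,::-1],(400,600),interpolation=cv2.INTER_CUBIC)
cv2.imwrite("pics/press.png",np.hstack([f(t,345,150),f(s,325,130)]))
E
```

```text
7.73 [ 0.5349 -0.0765  0.1497] w 0.015 F [-0.1 -1.2 -0.5] ff 59.09012496471405
(0.135, False) 8.18 [ 0.5351 -0.0772  0.1348] w 0.015 F [-0.2 -0.3  0.1] ff 59.09105837345123
(0.125, False) 8.53 [ 0.5349 -0.0772  0.1246] w 0.0151 F [-0.3 -0.1  0.1] ff 59.09100830554962
(0.118, False) 8.82 [ 0.535  -0.0773  0.1177] w 0.0145 F [-0.9 -0.7 -1.5] ff 59.076488614082336
(0.112, False) 9.09 [ 0.535  -0.0773  0.1117] w 0.0149 F [-0.2 -0.5 -2.1] ff 58.87802839279175
(0.107, False) 9.34 [ 0.5348 -0.0773  0.1066] w 0.0149 F [ 0.5 -0.7 -4.3] ff 58.54705274105072
(0.103, False) 9.59 [ 0.5347 -0.0774  0.1024] w 0.0144 F [ 0.9 -0.6 -6.7] ff 58.48246514797211
(0.101, False) 9.84 [ 0.5348 -0.0773  0.1008] w 0.0145 F [-1.9 -0.5 -1.8] ff 59.15951371192932
(0.0995, False) 10.09 [ 0.535  -0.0773  0.1006] w 0.015 F [-7.9 -1.7 14. ] ff 61.39976978302002
```

View pics/press.png

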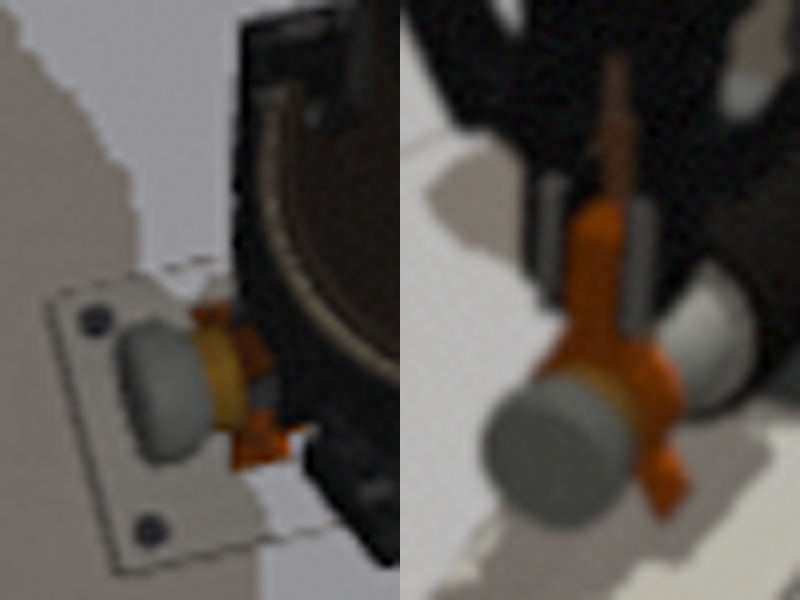

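The force went from pulling down as it snapped to a firm +14 N as it bottomed, at the home height of about 0.1006. In the pictures the clip is on the brass groove between the shoulders. I'll release it, retreat and check.

```bash
python3 - <<'E'
from h import *
gripper_to(.05);st("open")
move_l([.535,-.0773,.20],v=.15);st("up")
move_to([.40,-.02,.33],quat(14.3));st()
sleep(.3)
t=get_image("top");s=get_image("scene")
f=lambda i,x,y:cv2.resize(i[y:y+75,x:x+50,::-1],(400,600),interpolation=cv2.INTER_CUBIC)
cv2.imwrite("pics/rel.png",np.hstack([f(t,345,150),f(s,325,130)]))
a=np.radians(14.3);z=np.array([0,0,1.]);y=np.array([-np.sin(a),np.cos(a),0]);o=np.array([.536,-.079,.075])
print((proj("scene",[o+.052*z+.008*y,o+.052*z-.008*y])-[325,130])*8)
x=np.array([np.cos(a),np.sin(a),0])
print("near foot",(proj("scene",[o-.024*z-.023*x+.008*y])-[325,130])*8)
E
```

```text
open 10.62 [ 0.5354 -0.0771  0.0995] w 0.0498 F [-0.2 -0.7 -0.4] ff 0.0
up 11.44 [ 0.5345 -0.0776  0.1992] w 0.0499 F [-0.5 -0.6  0.3] ff 0.0
 12.24 [ 0.4002 -0.0214  0.3294] w 0.0498 F [-0.4 -0.7 -0.3] ff 0.0
[[198.19614994 223.93299012]
 [226.10902333 195.50854992]]
near foot [[265.29388994 516.50978076]]
```

View pics/rel.png

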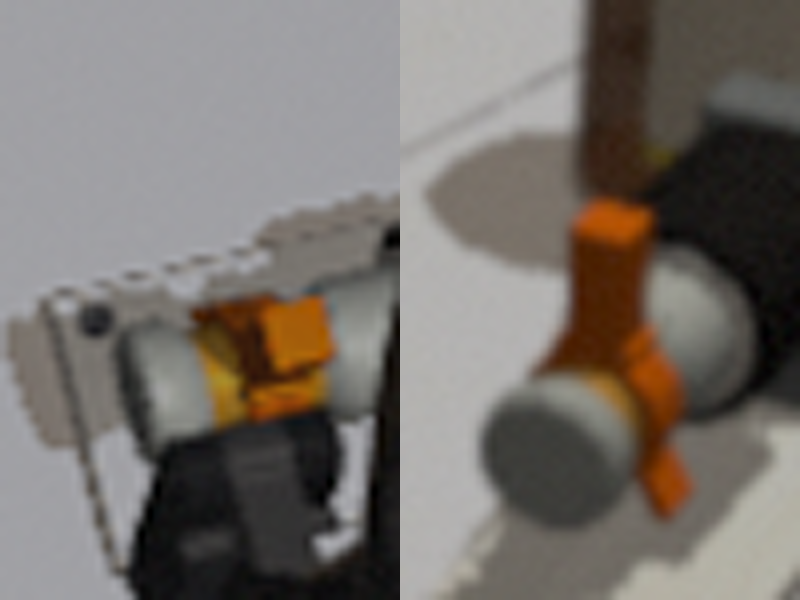

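The clip is home. Its foot is at (270,518) against a predicted (265,516), the tab is upright, and brass shows on both sides.

```bash
python3 -c "
from cell import *
print(job_done())"
```

```text
the job is handed in; nothing more can be done
None
```

The orange clip is snapped home on the brass groove and released, the blue clip was not touched, and the job was handed in at about 12.7 s on the robot's clock.

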